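# Turn a clamped phone over and crack its sealed glass open

### The arm

A 6-joint arm with a two-finger parallel gripper is mounted at the origin on the work surface. World frame = base frame: x ahead of the robot, y to its left, z up, the work surface at z = 0. Lengths are in mm, angles in rad, forces in N, time in s.
With the tool pointing down it reaches from about 250 to 775 mm from the base axis. Payload 4 kg.
Tool frame: the origin (TCP) lies between the finger pads; the fingertips stand env.tip_reach ahead of it and the grasp point (between the pads) lies 11 mm behind it (env.tip_reach is the distance from the TCP to the fingertips, in mm); z points along the fingers, y is the line along which they close (so a half turn about z gives the same grasp; the last joint's range is limited). The gripper opens to 94 mm and grips with 3 to 60 N. Pads are 16 mm wide; open, the fingers measure 119 mm over their backs; the gripper's body (75 mm by 177 mm) begins 78 mm behind the grasp point.
Start: joints at [1.206, 0.087, 1.371, -0, 1.684, -0.103], TCP at [142.36, 531.275, 213.506] pointing down, gripper open.
Joint ranges: [-3.1, 3.1], [-0.76, 2.03], [0.27, 2.55], [-1.08, 4.22], [0.17, 2.65], [-2.57, 2.57]. Speed limits (rad/s): [2.79, 2.79, 3.14, 3.14, 3.14, 3.14].

### API

Orientations are given as a unit quaternion [w, x, y, z].
In Python, from station import env gives the robot as it stands. The module is installed in compiled form; this text tells all that it offers. Calls block until the motion is done:
- env.move_pose(position, orientation): joint-space move of the TCP to a pose.
- env.servo_line(position, attitude=None, feed=150, max_force=None): straight line of the TCP; attitude=None keeps the orientation; feed is the mean speed in mm/s. With max_force (N) it stops when the force on the tool has changed by that much, and returns True; else False.
- env.set_joints(angles): joint-space move.
- env.open() and env.gripper_close(grip_force=None): open the fingers fully, or close them until they stop; grip_force is the grip in N (None keeps the last).
- env.pause(seconds).
- env.inverse_kinematics(position, orientation): joint angles nearest the present ones, or None.
- env.sense(): the state.
- env.read_camera(name): name is "scene" or "top"; returns a dict with "color" (480x640x3 uint8, red, green, blue), "fx", "fy", "cx", "cy" (pixels), "pose" (4x4, takes a point from camera to world coordinates). Camera axes: x right, y down, z forward; pixel columns grow to the right and rows downward; lengths in mm; the calibration is good to about 2 mm. A picture is of the moment at which its call begins. There is no depth.
A pose or a line that the arm cannot do raises env.MotionError and nothing moves.
- env.hand_in(): hands the job in; it is judged then, once.
The state is a dict: "time_s": time; "joints": joint angles; "qd": joint speeds; "joint_efforts": joint torques, N m; "tcp_pos": TCP position; "tool_rot": TCP orientation; "force": force on the tool from outside, world axes, zero at the start; "torque": the same for the moment, N m; "finger_gap": finger opening in mm; "gripper_force": force on a finger pad.
Only numpy, scipy, OpenCV 4.12 (cv2) and the standard library are available. Lean on these libraries where they do the work, as an engineer would, in place of code of your own. Each camera call takes 0.05 s, during which the arm holds its last target. There are 200 camera calls.

### The job

The phone in the swivel jig lies glass side down: first swing its cradle right over, half a turn to its stop, so that the glass with the suction puller faces up, keeping the glass shut meanwhile. Then grip the puller and pull up until the glass breaks free of its tight edge seal, and finish while still holding the puller, with that end of the glass raised about 20 mm; never let it open beyond 50 mm, as the ribbon cable would tear. Leave the other things on the table where they are.

Things in the scene. Friction and masses are not known exactly. Their poses are not given: they have to be found in the camera images.
- jig: Fixed aluminium swivel jig: base plate 250 x 110 x 8 mm on the table, two posts (16 x 30 mm, tops at 80 mm) 212 mm apart centre to centre. Origin on the table under its centre; x runs along the swivel axis towards the puller's end of the phone (the end where the black square with three lenses is seen on the phone's back), z up. Stands anywhere near the table's middle; yaw about 0.9 to 2.25 rad.
- cradle (a joint): Angle of the cradle about the jig's +x axis, rad. 0 = glass down (starts 0 to 0.25), 3.14 = turned over, glass up; hard stops at both. Friction of 0.15 N m keeps it where left. As it grows, the -y rail goes down, the +y rail rises over the top and comes down at -y. Closed fingers can do it: press the -y rail down, push the raised rail across to -y, press it down to the stop.
- glass (a joint): Angle of the glass against the phone, rad: 0 = shut, grows as it opens. A sprung seal roller holds its edge: pulled at the puller it resists with a peak of about 10 to 18 N in the first few mm, then snaps past and even pushes the glass up to about 12 mm of lift (0.09 rad), where the glass rests if let go. Above that only its weight (about 0.12 kg) acts. 20 mm of lift is 0.15 rad, 50 mm is 0.39 rad.
- axis (a point): Middle of the swivel axis and of the phone, 70 mm above the table. The cradle is a dark steel frame 176 mm long (along the axis) x 92 x 10 mm round a grey phone 150 x 74 x 8 mm, with the glass, a black plate 148 x 72 x 3 mm on its face; a 16 mm seal roller at its puller end. Axes turn with the cradle: x along the swivel axis towards the puller, z away from the glass (up at the start).
- rail_down (a point): Middle of the cradle's side rail that goes down first (on the jig's -y side at the start): a bar 176 x 8 x 10 mm, 42 mm from the swivel axis. Axes as axis.
- rail_up (a point): Middle of the cradle's other side rail (on the jig's +y side at the start), same size, 42 mm from the swivel axis. Axes as axis.
- puller (a point): Centre of the black grip block of the suction puller on the glass: 24 mm along the phone x 14 across x 22 tall, on a stem 10 mm long, 10 thick, and a rubber cup 30 mm across, 8 high. 58 mm from the phone's middle; 29 mm off the glass. Hangs below at the start; once turned over stands on top, 106 mm above the table: pinch from above across its 14 mm. Axes turn with the glass.
- screwdriver: Bystander: black screwdriver 150 mm long, up to 30 mm thick, lying beside the jig, handle to its own -x.
- battery: Bystander: flat black battery 85 x 42 x 6 mm beside the jig. Origin under its centre.
- spool: Bystander: grey spool, 56 mm across, 36 mm high, beyond one end of the jig. Origin under its centre.
- flux: Bystander: small jar, 40 mm across, 34 mm high, beyond the jig's other end. Origin under its centre.
- meter: Bystander: yellow multimeter 150 x 75 x 42 mm. Origin under its centre.
- spare: Bystander: a spare phone 150 x 72 x 8 mm. Origin under its centre.
- board: Bystander: green circuit board 110 x 50 x 7 mm. Origin under its centre.
- hinge (a point): Middle of the glass's hinge line, which runs across the phone at the end away from the puller: 74 mm from axis along the swivel axis, 4 mm to the glass's side of it. The puller's block centre is 132 mm along the phone and 32 mm off the face from it. Axes as axis.

How it is judged:
By the outcome, as a careful person would: the job done as asked, in the order asked, and still so for the second after the job is handed in, while the arm keeps its last pose, push and grip.
It also fails if it takes over 54 s, if anything falls off the work surface, if the arm or the gripper's body presses on something with over 40 N, if the wrist force passes 120 N, or if a joint passes its speed limit or range.

## Working session

There is one attempt and no reset: what is moved stays moved. The work goes in short steps, each a Python script; the robot and the scene stay as the last script left them, time stands still between calls to the robot, and variables do not carry over. Pictures are saved under pics/ and viewed, at most 10 in all, crops included, and the job is handed in when it is done.

```bash
mkdir -p pics; python3 - <<'E'
from station import env
import cv2
for n in("top","scene"):
    c=env.read_camera(n); cv2.imwrite(f"pics/{n}0.png",c["color"][:,:,::-1]); print(n,c["fx"],c["fy"],c["cx"],c["cy"],c["pose"].round(3).tolist() if hasattr(c["pose"],'round') else c["pose"])
s=env.sense(); print(s,env.tip_reach)
E
```

```text
top 465.53842621676716 465.53842621676716 316.47168015189493 241.83839589112532 [[-0.006, -0.993, 0.119, 409.157], [-1.0, 0.005, -0.007, 8.913], [0.006, -0.119, -0.993, 1201.385], [0.0, 0.0, 0.0, 1.0]]
scene 578.2875315571836 578.2875315571836 314.625387839306 244.76400334334022 [[0.805, 0.406, -0.432, 1143.062], [0.593, -0.537, 0.601, -837.161], [0.012, -0.739, -0.673, 1000.466], [0.0, 0.0, 0.0, 1.0]]
{'time_s': 0.1, 'joints': array([ 1.20589392e+00,  8.78936073e-02,  1.37204018e+00, -9.14686332e-06,
        1.68359610e+00, -1.03087056e-01]), 'qd': array([-0.00021932, -0.00083217, -0.00370842,  0.00050349,  0.0010939 ,
        0.00176716]), 'joint_efforts': array([ 1.85964571e-03, -3.41251695e+01, -3.03301263e+01,  7.21360766e-02,
        3.04278103e-02, -1.14245743e-04]), 'tcp_pos': array([142.19618761, 530.82909405, 212.44629104]), 'tool_rot': array([-2.20167532e-04,  1.30534550e-01,  9.91443288e-01, -9.43273698e-04]), 'force': array([-0.33152379,  0.38676424,  0.01199173]), 'torque': array([0.00808279, 0.04585413, 0.00564545]), 'gripper_force': 0.0, 'finger_gap': 93.82461680192817} 8.0
```

View pics/top0.png

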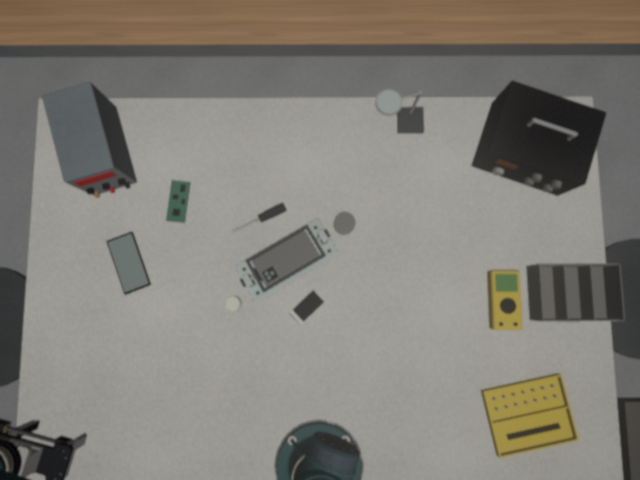

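View pics/scene0.png

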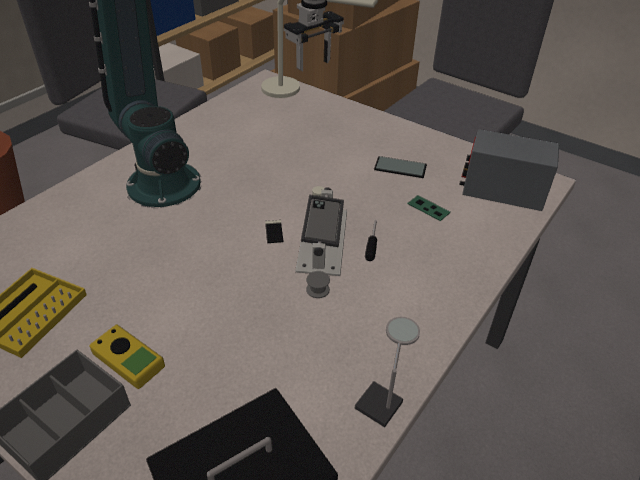

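The top view shows the jig centred at about (287,258). The lens square is at about (270,273), towards the left/lower end. The battery (308,305), screwdriver (260,217), spool (344,222) and flux (233,303) stand around it. I'll enlarge both views.

```bash
python3 - <<'E'
import cv2
a=cv2.imread("pics/top0.png")[190:325,210:370]; cv2.imwrite("pics/topc.png",cv2.resize(a,None,fx=5,fy=5*600/675,interpolation=cv2.INTER_CUBIC)) if 0 else cv2.imwrite("pics/topc.png",cv2.resize(a[10:130],None,fx=5,fy=5,interpolation=cv2.INTER_CUBIC))
a=cv2.imread("pics/scene0.png")[170:310,250:400]; cv2.imwrite("pics/scc.png",cv2.resize(a,None,fx=4,fy=4,interpolation=cv2.INTER_CUBIC))
E
```

```text
(no output)
```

View pics/topc.png

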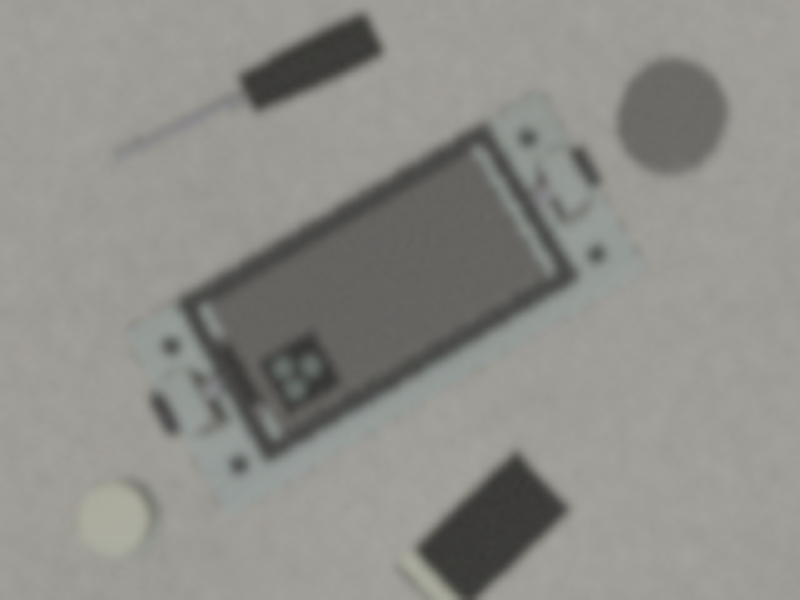

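View pics/scc.png

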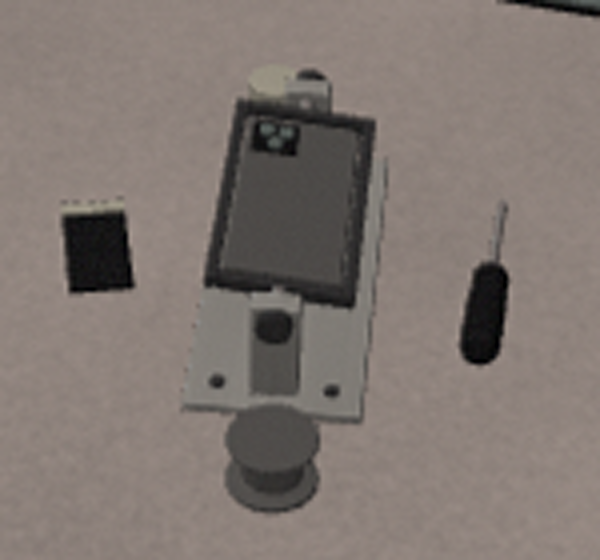

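Top crop: the frame corners are at (182,297), (490,125), (575,280) and (268,458). The bolts are at (172,346), (238,465), (528,137) and (597,254), and the lenses are at lower left. In the scene crop the frame corners are at (238,100), (375,120), (355,297) and (206,278). I'll fit x, y, yaw and tilt.

```bash
cat > h.py <<'E'
from station import env
import numpy as np
from scipy.spatial.transform import Rotation as R
def proj(c,P):
    T=np.array(c["pose"]);q=(np.atleast_2d(P)-T[:3,3])@T[:3,:3]
    return np.c_[c["fx"]*q[:,0]/q[:,2]+c["cx"],c["fy"]*q[:,1]/q[:,2]+c["cy"]]
E
python3 - <<'E'
from h import *
from scipy.optimize import least_squares
t=env.read_camera("top");s=env.read_camera("scene")
f=lambda a,k,o:(np.array(a)+.5)/k-.5+o
tc=f([(182,297),(490,125),(575,280),(268,458)],5,[210,200])
tb=f([(172,346),(238,465),(528,137),(597,254)],5,[210,200]).mean(0)
sc=f([(375,120),(355,297),(206,278),(238,100)],4,[250,170])
C=np.array([(88,-46,5),(-88,-46,5),(-88,46,5),(88,46,5)],float)
def fun(p):
    Rz=R.from_euler('z',p[2]); o=np.array([p[0],p[1],0])
    W=Rz.apply(R.from_euler('x',p[3]).apply(C)+[0,0,70])+o
    return np.concatenate([(proj(t,W)-tc).ravel(),(proj(s,W)-sc).ravel(),(proj(t,o+[0,0,9])-tb).ravel()])
for use in (0,):
    r=least_squares(fun,[480,80,2.1,.1],loss='soft_l1')
    print(r.x,np.round(r.fun,1),)
    J=r.jac; print(np.sqrt(np.diag(np.linalg.inv(J.T@J)))*.5)
E
```

```text
[5.07409180e+02 7.85435306e+01 2.08975248e+00 7.53774074e-02] [-2.1 -0.  -0.9 -1.4  0.9 -0.5 -1.1  0.6  0.1  0.1 -0.7  0.9 -1.6  0.2
 -0.5  0.2 -0.  -0.3]
[0.54133121 0.65054647 0.00607107 0.01985752]
```

```bash
cat >> h.py <<'E'
X0,Y0,YAW=507.4,78.5,2.0898
Rj=R.from_euler('z',YAW)
def W(x,y,z): return Rj.apply([x,y,z])+[X0,Y0,0]
def Q(tilt=0):   # tool down, tool y along jig -y/+y; tilt = glass opening, about jig -y
    t=R.from_matrix(np.column_stack([[-1,0,0],[0,1,0],[0,0,-1]]).astype(float))
    best=Rj*R.from_euler('y',-tilt)*t*R.from_euler('z',np.pi)
    q=best.as_quat(); return np.array([q[3],q[0],q[1],q[2]])
def tip(x,y,z,feed=100,mf=None):   # line with fingertip at jig point
    r=env.servo_line(W(x,y,z+env.tip_reach),None,feed,mf); s=env.sense()
    p=Rj.inv().apply(np.array(s["tcp_pos"])-[X0,Y0,0]); print(np.round([x,y,z],0),'tip',p.round(1)-[0,0,8],'F',np.round(Rj.inv().apply(s["force"]),1),r,round(s["time_s"],1)); return r
E
python3 - <<'E'
from h import *
q=Q(); print(q, env.inverse_kinematics(W(-15,-60,150),q))
env.gripper_close(20)
env.move_pose(W(-15,-54,140),q)
XP=-15
tip(XP,-53,90)
for th in (0.15,.35,.55,.75,.87):
    c,s=np.cos(th),np.sin(th)
    if tip(XP,-40*c-5*s-12.5,70-40*s+5*c,60,30): break
E
```

```text
[0.         0.50198842 0.86487434 0.        ] [ 6.78146375e-02  1.62776756e-01  1.41268306e+00 -4.44089210e-16
  1.56613284e+00 -4.51189036e-01]
[-15 -53  90] tip [-14.8 -53.1  90. ] F [-0.5 -0.5  0.3] False 4.4
[-15. -53.  69.] tip [-14.9 -52.5  68.5] F [0.2 0.3 0.4] False 4.9
[-15. -52.  61.] tip [-15.3 -52.7  61.3] F [-0.4 -2.9  0.5] False 5.2
[-15. -49.  53.] tip [-15.2 -50.7  53.5] F [-0.4 -5.7  0.7] False 5.4
[-15. -45.  46.] tip [-15.  -46.1  46.2] F [ 0.1 -4.2  0.8] False 5.7
[-15. -42.  43.] tip [-14.9 -42.5  42.4] F [ 0.5 -4.7  0.7] False 6.0
```

```bash
python3 - <<'E'
from h import *
import cv2
a=env.read_camera("scene")["color"][130:290,230:430,::-1]; b=env.read_camera("top")["color"][180:320,200:375,::-1]
cv2.imwrite("pics/a1.png",np.hstack([cv2.resize(a,(500,400),interpolation=2),cv2.resize(b,(300,240),interpolation=2) if 0 else cv2.copyMakeBorder(cv2.resize(b,(300,240),interpolation=2),0,160,0,0,0)]))
E
```

```text
(no output)
```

View pics/a1.png

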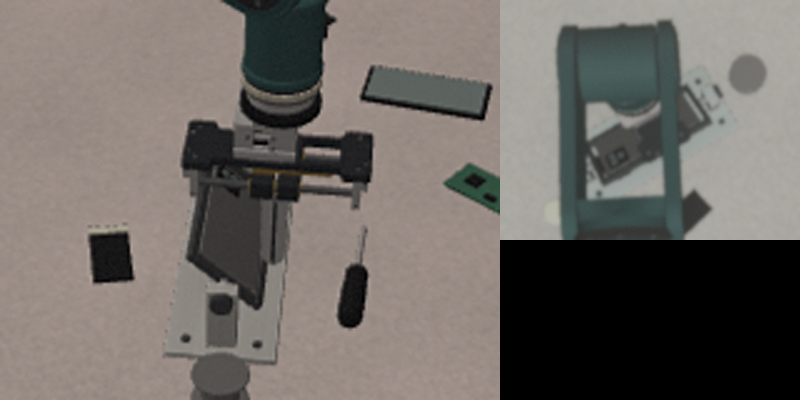

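The scene crop shows the -y rail (right) pressed down and the cradle tilted about 45°, with the bystanders untouched. Next I push the raised rail across.

```bash
python3 - <<'E'
from h import *
XP=-15
tip(XP,-52,50);tip(XP,-52,135,200);tip(XP,72,135,250);tip(XP,72,86,150)
tip(XP,36+12.5,88,80,35)
if not tip(XP,12+12.5,107,60,35):
  for d in (90,105,120,135,148,160):
    th=np.radians(d);c,s=np.cos(th),np.sin(th)
    if tip(XP,41*c+5*s+12.5,70+41*s-5*c,60,35): break
E
```

```text
[-15 -52  50] tip [-14.9 -50.9  49.4] F [-0.2  0.5  0.3] False 6.3
[-15 -52 135] tip [-14.8 -51.1 133.9] F [ 0.1 -0.9 -0.1] False 6.9
[-15  72 135] tip [-14.8  71.9 134.1] F [ 0.8 -0.8  0.2] False 7.6
[-15  72  86] tip [-14.9  71.4  85.7] F [-0.1 -0.2 -0. ] False 8.1
[-15.  48.  88.] tip [-15.6  47.6  89.7] F [-0.1  3.4  4.7] False 8.5
[-15.  24. 107.] tip [-15.2  24.3 107.5] F [-0.5  3.3  3.4] False 9.2
[-15.  18. 111.] tip [-14.9  17.3 110.9] F [0.5 3.  2.6] False 9.4
[-15.   7. 111.] tip [-14.8   5.5 112. ] F [1.1 1.5 4.4] False 9.8
[-15.  -4. 108.] tip [-15.1  -5.5 109.2] F [ 0.2 -0.2  2.4] False 10.1
[-15. -13. 103.] tip [-15.1 -14.2 102.8] F [-0.8 -1.4  2.2] False 10.4
[-15. -20.  96.] tip [-15.1 -22.   97.3] F [ 0.6 -3.5  6.5] False 10.7
[-15. -24.  89.] tip [-15.3 -25.8  89.8] F [-0.2 -1.   4.6] False 11.0
```

```bash
python3 - <<'E'
from h import *
import cv2
tip(-15,-26,125,150)
a=env.read_camera("scene")["color"][130:290,230:430,::-1]; b=env.read_camera("top")["color"][180:320,200:375,::-1]
cv2.imwrite("pics/a2.png",np.hstack([cv2.resize(a,(500,400),interpolation=2),cv2.copyMakeBorder(cv2.resize(b,(300,240),interpolation=2),0,160,0,0,0)]))
E
```

```text
[-15 -26 125] tip [-15.  -25.6 124.4] F [-0.4  0.9 -0.6] False 11.4
```

View pics/a2.png

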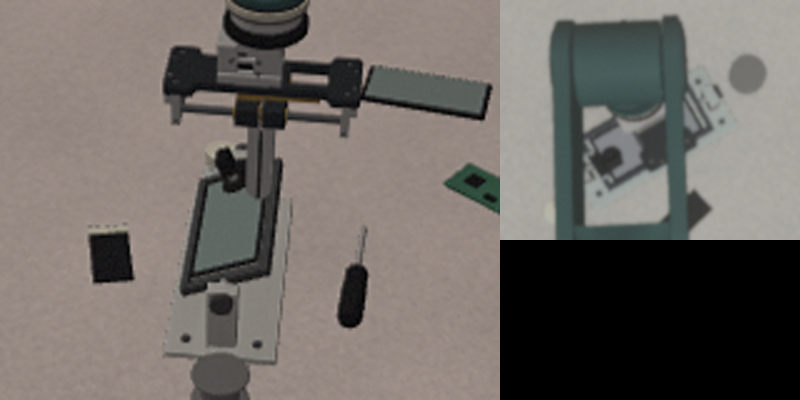

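The cradle is over, with the glass and puller up at (228,165). The right rail is still a little high, so I press it down to the stop, then go above the puller and look.

```bash
python3 - <<'E'
from h import *
import cv2
tip(-15,-50,125,150);tip(-15,-50,84,80,25)
print(tip(-15,-50,71,25,15)); env.pause(.2)
tip(-15,-50,150,200)
tip(-110,-50,190,250)
a=env.read_camera("scene")["color"][165:285,260:420,::-1]
cv2.imwrite("pics/a3.png",cv2.resize(a,(800,600),interpolation=2))
E
```

```text
[-15 -50 125] tip [-14.7 -49.4 123.6] F [ 0.7 -0.3 -0.1] False 11.8
[-15 -50  84] tip [-14.9 -50.1  83.9] F [-0.2 -3.1  0.5] False 12.5
[-15 -50  71] tip [-15.  -53.   72.7] F [ 0.5 -7.3  3.1] False 13.2
False
[-15 -50 150] tip [-14.9 -49.1 148.7] F [ 0.1 -0.5  0. ] False 13.9
[-110  -50  190] tip [-109.2  -49.2  187.8] F [-0.7 -0.1  0.4] False 14.5
```

View pics/a3.png

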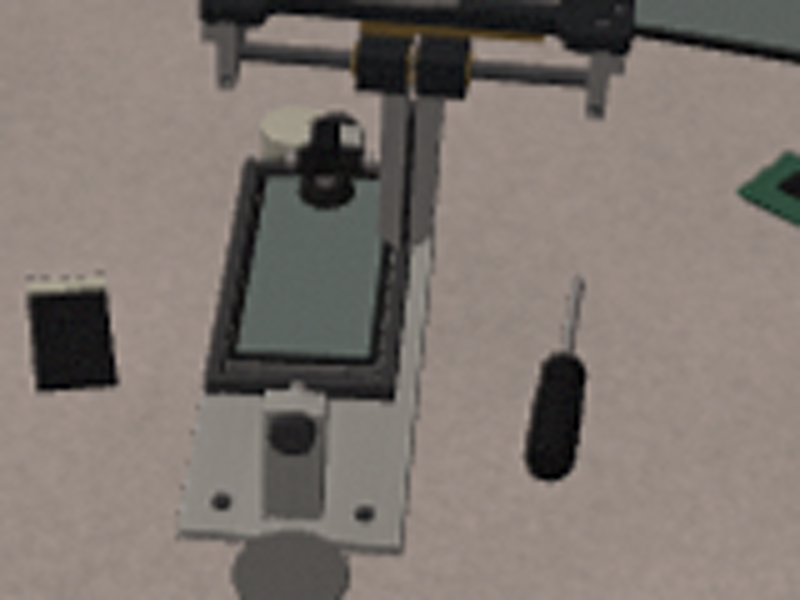

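Puller block is upright, but the frame's near edge (210,388)–(395,393) suggests that it is short of the stop. The fingertip slid outside the rail. I'll press again, further in.

```bash
python3 - <<'E'
from h import *
import cv2
tip(-15,-43,110,250);tip(-15,-43,84,80,25)
tip(-15,-43,70,25,15); env.pause(.2)
print(np.round(env.sense()["force"],1),env.sense()["tcp_pos"])
tip(-15,-43,150,200)
tip(-110,-43,190,250)
c=env.read_camera("scene")
for d in (160,170,180):
    P=R.from_euler('x',d,degrees=True).apply([(-88,46,-5),(-88,-46,-5)])
    p=proj(c,Rj.apply(P+[0,0,70])+[X0,Y0,0]);print(d,((p-[260,165]+.5)*5-.5).round())
cv2.imwrite("pics/a4.png",cv2.resize(c["color"][165:285,260:420,::-1],(800,600),interpolation=2))
E
```

```text
[-15 -43 110] tip [-14.8 -43.3 110.6] F [ 0.1 -0.3  0.1] False 15.2
[-15 -43  84] tip [-15.2 -42.5  83.1] F [-1.1  0.5  0.5] False 15.6
[-15 -43  70] tip [-15.3 -43.9  75.3] F [0.1 0.5 3.9] True 16.1
[ 0.5 -0.5  5.9] [553.08616355  86.98856916  83.2666037 ]
[-15 -43 150] tip [-14.8 -42.6 148.9] F [ 0.2 -0.5 -0.9] False 16.8
[-110  -43  190] tip [-109.2  -42.3  187.8] F [ 0.6 -0.1  0.4] False 17.4
160 [[382. 370.]
 [201. 404.]]
170 [[387. 383.]
 [199. 391.]]
180 [[390. 395.]
 [199. 379.]]
```

View pics/a4.png

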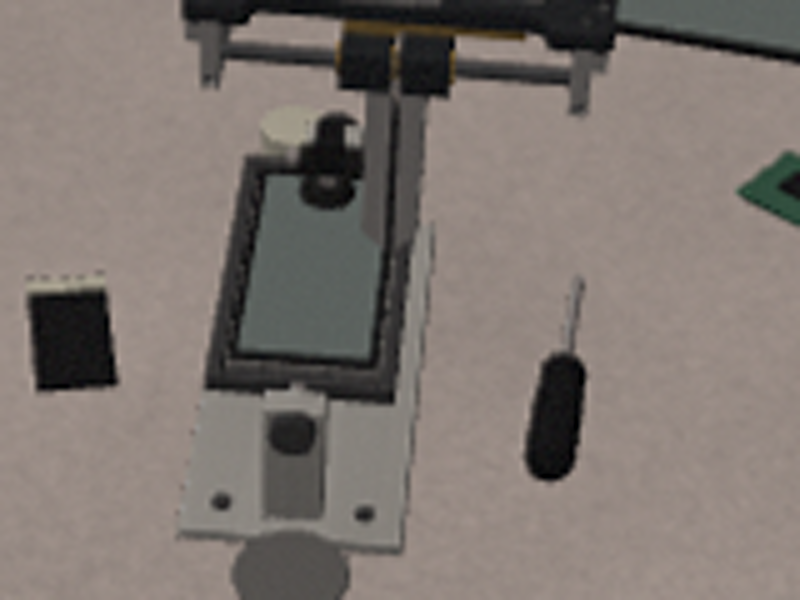

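The frame edge now runs (207,385)–(393,400), which matches the 180° prediction, and the tip stopped at 75 mm as it should. Now I grip the puller.

```bash
python3 - <<'E'
from h import *
import cv2
c=env.read_camera("scene");print(((proj(c,W(58,0,117))-[260,165]+.5)*5-.5).round())
tip(58,0,150,250); env.open(); tip(58,0,89,120,15)
env.gripper_close(40); s=env.sense();print(s["finger_gap"],s["gripper_force"],s["time_s"],s["force"].round(1))
c=env.read_camera("scene")
cv2.imwrite("pics/a5.png",cv2.resize(c["color"][145:265,260:420,::-1],(800,600),interpolation=2))
E
```

```text
[[327. 134.]]
[ 58   0 150] tip [ 57.5  -0.4 150.4] F [-0.1 -0.2  0.2] False 18.3
[58  0 89] tip [57.9 -0.3 89.5] F [ 0.1 -0.3 -0.8] False 20.4
13.34204981169487 39.99821126461029 21.65 [-1.4  0.3  0.5]
```

View pics/a5.png

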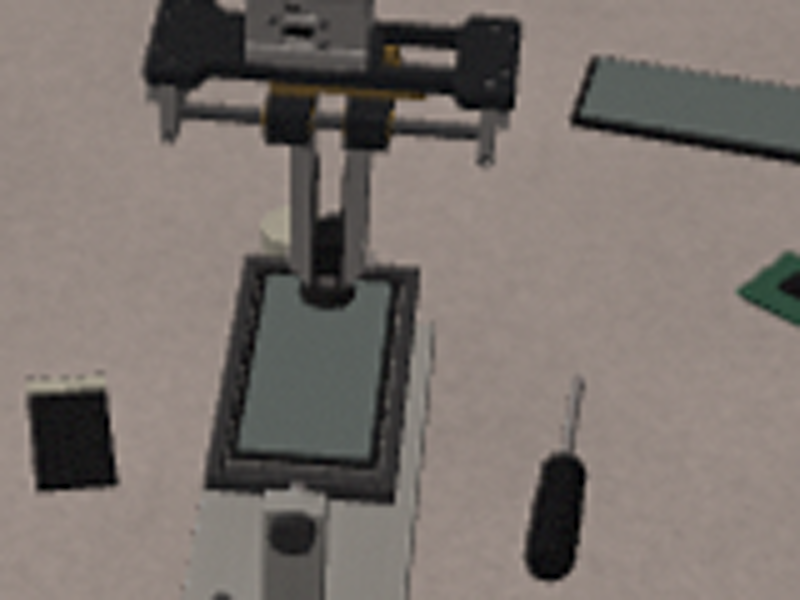

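The puller is between the pads (gap 13.3 mm, 40 N). Now I lift along the hinge arc.

```bash
python3 - <<'E'
from h import *
import cv2
z0=89.5+8
for f in (.02,.04,.06,.08,.1,.125,.15):
    c,s=np.cos(f),np.sin(f);a=132;b=z0-74
    env.servo_line(W(-74+a*c-b*s,0,74+a*s+b*c),Q(f),15,60)
    st=env.sense();p=Rj.inv().apply(st["tcp_pos"]-np.array([X0,Y0,0]))
    print(f,p.round(1),Rj.inv().apply(st["force"]).round(1),round(st["finger_gap"],1),round(st["time_s"],1))
env.pause(.5);print(env.sense()["force"].round(1))
cam=env.read_camera("scene")
cv2.imwrite("pics/a6.png",cv2.resize(cam["color"][145:265,260:420,::-1],(800,600),interpolation=2))
E
```

```text
0.02 [58.1  0.4 97.8] [  1.7  -4.6 -17.2] 14.0 22.1
0.04 [ 56.8   0.3 103.1] [-1.5 -1.5 -6.4] 13.7 22.4
0.06 [5.530e+01 1.000e-01 1.082e+02] [-2.1  5.5  6.6] 13.7 22.7
0.08 [5.540e+01 1.000e-01 1.087e+02] [-0.6  5.2  3. ] 13.8 23.0
0.1 [ 54.9   0.2 110.7] [0.1 3.8 1.8] 13.7 23.4
0.125 [5.410e+01 1.000e-01 1.138e+02] [0.6 4.6 3. ] 13.7 23.7
0.15 [5.30e+01 1.00e-01 1.17e+02] [0.9 4.1 1.8] 13.8 24.1
[-3.5 -3.   2.2]
```

View pics/a6.png

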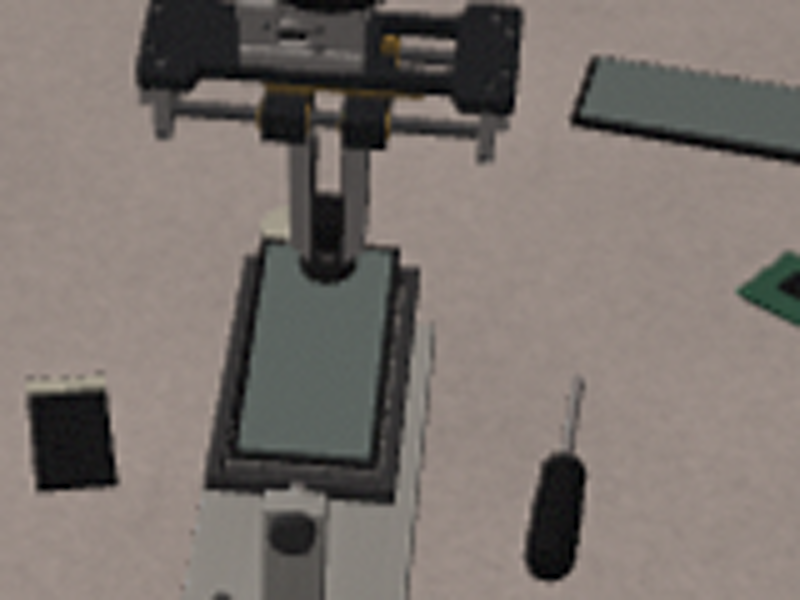

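```bash
python3 -c "
from station import env
print(env.sense()['tcp_pos'],env.hand_in())"
```

```text
the job is handed in; nothing more can be done
[481.01112184 124.49585278 116.88185618] None
```

The cradle is turned over to its stop, the glass is free of its seal, and the job is handed in at about 25 s with the gripper holding the puller and that end raised about 20 mm, as measured from the gripper and confirmed at roughly 18 mm in the picture.

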